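Feel along the sealing land of a sprung half flange

ROBOT

A 6-joint arm with a two-finger parallel gripper is mounted at the origin on the work surface. World frame = base frame: x ahead of the robot, y to its left, z up, the work surface at z = 0. Lengths are in m, angles in rad, forces in N, time in s.
With the tool pointing down it reaches from about 0.35 to 0.775 m from the base axis. Payload 5.5 kg.
Tool frame: the origin (TCP) lies midway between the tips of the shut fingers; the grasp point (between the pads) lies env.tcp_to_grasp behind it (env.tcp_to_grasp is the distance from the TCP to the grasp point, in m); z points along the fingers, y is the direction in which the jaws open and shut (so a half turn about z gives the same grasp; the last joint's range is limited). The gripper opens to 85 mm and grips with 20 to 120 N. Pads are 22 mm wide; open, the fingers measure 114 mm over their backs; the gripper's body (76 mm by 85 mm) begins 54 mm behind the grasp point. The pads swing forward as they close: fully open they stand 13 mm farther back than shut.
Start: joints at [1.049, 0.313, 0.046, 1.304, 0, 1.431], TCP at [0.214, 0.534, 0.231] pointing down, gripper open.
Joint ranges: [-2.76, 2.76], [-0.86, 1.69], [-1.03, 1.26], [-2.2, 2.34], [-1.47, 1.5], [-3.14, 3.14]. Speed limits (rad/s): [2.57, 2.57, 3.14, 3.14, 3.14, 3.14].

INTERFACE

Orientations are given as a unit quaternion [w, x, y, z].
In Python, from workcell import env gives the robot as it stands.
- The arm moves only by the shell command python3 -m handwheel 'ROWS' [OPENING] [FORCE]. ROWS is JSON, a list of rows, each an object of numbers: "dx", "dy", "dz": the shift along the tool's x, y, z normalised to -1 to 1, where 1 is 20 mm; "roll": the turn about the tool's z normalised to -1 to 1, where 1 is 6 degrees. In form: [{"dx": .., "dy": .., "dz": .., "roll": ..}, ...]. A call has 1 to 8 rows; each row shifts and turns the commanded pose from where the row before left it, along the tool's axes as they then stand; what a row does not reach is not made up. A row lasts 1/12 s, in which the tool goes at most 41.7 mm and 7.16 degrees, less where a joint would pass 70% of its speed; a pose out of reach is approached as far as the arm can. A call with a number of a shift or a turn outside -1 to 1 is refused whole. A call with a gripper value outside its range is refused whole. OPENING is the closure in counts, from 0 (fully open) to 255 (shut), set as the call begins (- or left out, the last holds). The fingers move at their own pace and stop on an object; FORCE is the grip in N (left out, the last holds). Time passes only in rows, so rows that do not move let the fingers close. It gives the time, the measured TCP pose, the force and the opening at its end, in the units of the state.
- env.get_state(): the state, without advancing time (a new reading comes with each control period).
- env.read_camera(name): name is "scene" or "top"; returns the picture (384x512x3 uint8, blue, green, red); there is no depth.
- env.calibration(name): a dict with "fx", "fy", "cx", "cy" (pixels), "R" (3x3) and "t" (3): a world point X has camera coordinates R X + t. Camera axes: x right, y down, z forward; pixel columns grow to the right and rows downward; lengths in m; the calibration is good to about 2 mm. A picture is of the moment at which its call begins. calibration takes no time and is no camera call.
- env.hand_in(): hands the job in, once; it reports no verdict.
The state is a dict: "clock": time; "joint_pos": joint angles; "qvel": joint speeds; "tau": joint torques, N m; "tcp_pos": TCP position; "orientation": TCP orientation; "wrist_force": force on the tool from outside, world axes, zero at the start; "ft_torque": the same for the moment, N m; "finger_gap": finger opening in m.
Only numpy, scipy, OpenCV 4.12 (cv2) and the standard library are available. Lean on these libraries where they do the work, as an engineer would, in place of code of your own. Each camera call takes 0.05 s, during which the arm holds its last target.

TASK

Feel the sealing face of the horseshoe-shaped half flange for burrs: put the fingertips down from above on its raised pale band beside the dowel pin, and run them along the whole band to the plain end in one stroke, never leaving the metal, pressing lightly so that the sprung flange sinks a few millimetres but never reaches its stop (12 mm down). Finish there, with the fingertips still resting on the plain end and the flange still slightly pressed down, so that the dial can be read. Grasp nothing and leave the loose parts where they are.

Things in the scene. Friction and masses are not known exactly. Their poses are not given: they have to be found in the camera images.
- fixture: Fixture fixed to the bench: round grey deck, 250 mm across, 30 mm high, turned at any angle, carrying a sprung half flange above it. Origin: centre of its underside; z up; +x points to the middle of the horseshoe's arc. In the horseshoe's open mouth (-x) a dial gauge stands on the deck, 83 mm high, its centre 95 mm from the deck's centre.
- flange_half (a joint): How far the half flange is pressed down on its springs, m: 0 at rest, 0.012 at the hard stop. It moves only straight down, stays level wherever it is pressed, and comes back by itself. It starts to sink at about 1.5 to 2 N and needs 0.7 N more per mm (about 5 N at 5 mm). The flange is a dark steel horseshoe, inner radius 57 mm, outer 101 mm, an arc of 220 degrees about the deck's axis.
- pin_top (a point): Top of the dark dowel pin (12 mm thick, 22 mm high) that stands on the land near one end of the horseshoe, 103 degrees anticlockwise from the fixture's +x. The other end is plain. The sealing land is a paler flat band on the flange, 22 mm wide, 3 mm proud (radius 64 to 86 mm, middle line 75 mm); at rest its top is 56 mm above the bench.
- land0 (a point): Point 0 of 0 to 7 on the middle line of the land's top, 70 degrees (anticlockwise positive) from the fixture's +x; the points are 31 mm apart along the arc and sink with the flange. Beside the pin, 43 mm along the land from the pin's axis: the trace starts here.
- land1 (a point): Point 1 of 0 to 7 on the middle line of the land's top, 46 degrees (anticlockwise positive) from the fixture's +x; the points are 31 mm apart along the arc and sink with the flange.
- land2 (a point): Point 2 of 0 to 7 on the middle line of the land's top, 22 degrees (anticlockwise positive) from the fixture's +x; the points are 31 mm apart along the arc and sink with the flange.
- land3 (a point): Point 3 of 0 to 7 on the middle line of the land's top, -2 degrees (anticlockwise positive) from the fixture's +x; the points are 31 mm apart along the arc and sink with the flange.
- land4 (a point): Point 4 of 0 to 7 on the middle line of the land's top, -26 degrees (anticlockwise positive) from the fixture's +x; the points are 31 mm apart along the arc and sink with the flange.
- land5 (a point): Point 5 of 0 to 7 on the middle line of the land's top, -50 degrees (anticlockwise positive) from the fixture's +x; the points are 31 mm apart along the arc and sink with the flange.
- land6 (a point): Point 6 of 0 to 7 on the middle line of the land's top, -74 degrees (anticlockwise positive) from the fixture's +x; the points are 31 mm apart along the arc and sink with the flange.
- land7 (a point): Point 7 of 0 to 7 on the middle line of the land's top, -98 degrees (anticlockwise positive) from the fixture's +x; the points are 31 mm apart along the arc and sink with the flange. At the plain end, 16 mm short of the end of the land: the trace finishes here.
- bolt: Loose steel hex bolt standing on its head on the deck inside the horseshoe, 52 mm high, head 32 mm. A bystander: leave it alone. Origin: centre of its underside.
- nut: Loose brass nut, 26 mm across, 13 mm high, on the deck inside the horseshoe. A bystander: leave it alone. Origin: centre of its underside.
- seat_ring: Loose brass valve seat ring, 60 mm across, 16 mm high, on the bench near the deck. A bystander: leave it alone. Origin: centre of its underside.
- socket: Loose steel wrench socket, 26 mm across, 38 mm high, on the bench near the deck. A bystander: leave it alone. Origin: centre of its underside.
- screwdriver: Loose screwdriver with red handle, on the right of the bench. A bystander: leave it alone. Origin: on its own axis.
- pot: Loose black plastic pot, 76 mm across, 95 mm high, on the left of the bench. A bystander: leave it alone. Origin: centre of its underside.
- fitting: Loose brass pipe fitting standing on end, 32 mm across, 48 mm high, on the left of the bench. A bystander: leave it alone. Origin: centre of its underside.
- calculator: Loose pocket calculator 150 x 80 x 14 mm, on the right of the bench. A bystander: leave it alone. Origin: centre of its underside.

How it is judged:
By the outcome, as a careful person would: the job done as asked, in the order asked, and still so for the second after the job is handed in, while the arm keeps its last pose, push and grip.
It also fails if it takes over 45 s, if anything falls off the work surface, if the arm or the gripper's body presses on something with over 40 N, if the wrist force passes 120 N, or if a joint passes its speed limit or range.

## Working session

There is one attempt and no reset: what is moved stays moved. The work goes in short steps, Python scripts to look and compute and a shell command to move; the robot and the scene stay as the last step left them, time stands still between calls to the robot, and variables do not carry over. Pictures are saved under pics/ and viewed, and the job is handed in when it is done.

```bash
mkdir -p pics; ls; python3 - <<'E'
from workcell import env
import cv2
print(env.get_state(), env.tcp_to_grasp)
for n in("scene","top"):
    cv2.imwrite(f"pics/{n}0.png",env.read_camera(n)); print(n,env.calibration(n))
E
```

```text
pics
{'clock': 0.0, 'joint_pos': array([ 1.04945435e+00,  3.13970949e-01,  4.49502944e-02,  1.30359750e+00,
       -3.17114369e-05,  1.43119344e+00]), 'qvel': array([-0.00159751, -0.00043298, -0.00140732, -0.00141596, -0.00343351,
        0.00071437]), 'tau': array([-9.40466234e-04, -4.80629361e+01,  2.98530811e+01,  1.94782071e-02,
       -2.90323833e-04,  1.43410335e-05]), 'tcp_pos': array([0.21396281, 0.5331427 , 0.2304139 ]), 'orientation': array([-2.80584061e-04,  1.89712629e-01,  9.81839238e-01, -8.66766893e-04]), 'wrist_force': array([-0.02447555, -0.2258392 ,  0.30014934]), 'ft_torque': array([-0.03961354,  0.01350193,  0.02157316]), 'finger_gap': 0.08543477038865498} 0.0187
scene {'fx': 485.7127479386955, 'fy': 485.7127479386955, 'cx': 247.5041256889213, 'cy': 192.95748678813007, 'R': array([[ 0.88440092,  0.46636633,  0.01837004],
       [ 0.34124858, -0.61927799, -0.70713802],
       [-0.3184092 ,  0.63166226, -0.70683687]]), 't': array([-0.49880025, -0.14370235,  1.76632586])}
top {'fx': 424.26149779270776, 'fy': 424.26149779270776, 'cx': 257.3453679905378, 'cy': 190.2374413727384, 'R': array([[ 0.02630112, -0.99964651, -0.00388618],
       [-0.98759828, -0.0253818 , -0.15493679],
       [ 0.15478338,  0.00791299, -0.98791674]]), 't': array([-9.81292531e-04,  5.57509372e-01,  1.18849220e+00])}
```

View pics/scene0.png

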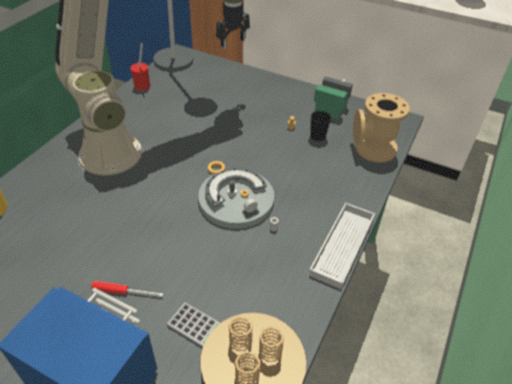

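View pics/top0.png

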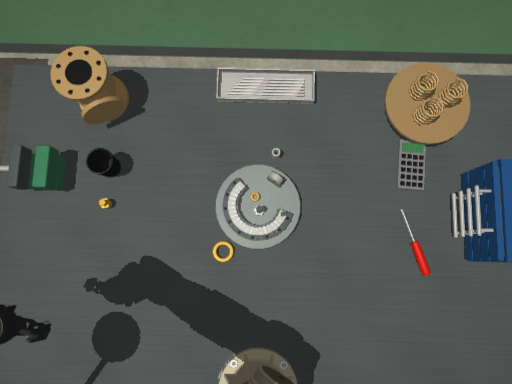

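The top view shows the deck around (258,207), with the horseshoe opening towards the upper right and the gauge near (277,178). I'll enlarge both views.

```bash
python3 - <<'E'
import cv2
a=cv2.imread("pics/top0.png")[155:260,205:315]; cv2.imwrite("pics/topz.png",cv2.resize(a,None,fx=5.5,fy=5.5,interpolation=cv2.INTER_CUBIC))
a=cv2.imread("pics/scene0.png")[155:240,190:290]; cv2.imwrite("pics/scz.png",cv2.resize(a,None,fx=7,fy=7,interpolation=cv2.INTER_CUBIC))
E
```

```text
(no output)
```

View pics/topz.png

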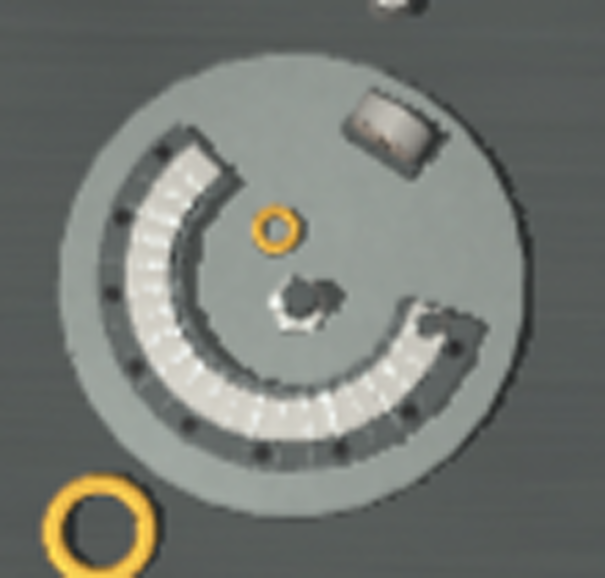

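View pics/scz.png

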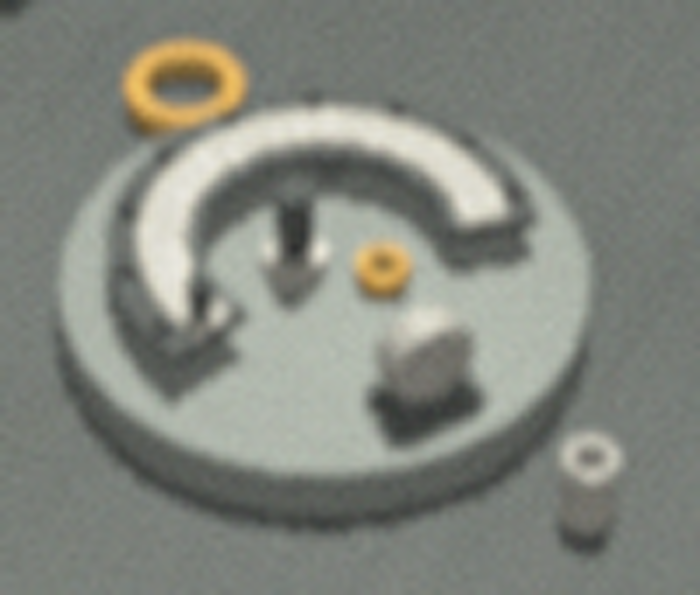

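```bash
cat > h.py <<'E'
import numpy as np, cv2
from workcell import env
def proj(P,n):
    c=env.calibration(n); q=P@c["R"].T+c["t"]
    return np.c_[c["fx"]*q[:,0]/q[:,2]+c["cx"], c["fy"]*q[:,1]/q[:,2]+c["cy"]]
def ray(uv,z,n):
    c=env.calibration(n); d=c["R"].T@np.array([(uv[0]-c["cx"])/c["fx"],(uv[1]-c["cy"])/c["fy"],1]); o=-c["R"].T@c["t"]
    return o+d*(z-o[2])/d[2]
def fx(p,r,deg,z):
    a=np.radians(np.atleast_1d(deg))+p[2]
    return np.c_[p[0]+r*np.cos(a),p[1]+r*np.sin(a),np.full(a.shape,z)]
E
python3 - <<'E'
from h import *
from scipy.optimize import minimize
S=6
res={}
def run(ns,x0):
    data={}
    for n in ns:
        im=cv2.imread(f"pics/{n}0.png").astype(int)
        m=((im.min(2)>175)).astype(np.uint8)
        x,y=(205,155) if n=="top" else (190,155)
        w,h=110,105
        if n=="scene": w,h=100,85
        big=cv2.resize(cv2.imread(f"pics/{n}0.png")[y:y+h,x:x+w],None,fx=S,fy=S,interpolation=cv2.INTER_LINEAR).min(2)
        m=(big>(150 if n=="scene" else 178)).astype(np.uint8)
        k,l,st,_=cv2.connectedComponentsWithStats(cv2.morphologyEx(m,cv2.MORPH_CLOSE,np.ones((9,9)))); j=1+st[1:,4].argmax()
        data[n]=((l==j).astype(np.uint8),x,y)
        cv2.imwrite(f"pics/mask_{n}.png",data[n][0]*255)
    d=np.linspace(-110,110,90)
    def cost(p):
        c=0
        for n,(m,x,y) in data.items():
            P=np.r_[fx(p,.086,d,.056),fx(p,.064,d[::-1],.056)]
            q=(proj(P,n)-[x,y]+.5)*S-.5
            r=np.zeros_like(m); cv2.fillPoly(r,[np.round(q*16).astype(np.int32)],1,shift=4)
            c+=1-(r&m).sum()/(r|m).sum()
        return c
    best=min((minimize(cost,[x0[0],x0[1],t],method="Nelder-Mead",options=dict(initial_simplex=[[x0[0],x0[1],t],[x0[0]+.02,x0[1],t],[x0[0],x0[1]+.02,t],[x0[0],x0[1],t+.4]],maxiter=200)) for t in np.arange(-3,3.2,.7)),key=lambda r:r.fun)
    print(ns,best.x,best.fun)
    return best.x
c=ray((258,207),.03,"top"); print(c)
pt=run(["top"],c); ps=run(["scene"],c); pb=run(["top","scene"],c)
for n in("top","scene"):
    im=cv2.imread(f"pics/{n}0.png"); x,y=(205,155) if n=="top" else (190,155)
    z=cv2.resize(im[y:y+105,x:x+110],None,fx=S,fy=S,interpolation=cv2.INTER_LINEAR)
    f=lambda P:np.round((proj(P,n)-[x,y]+.5)*S-.5).astype(int)
    for r,zz,col,R in((.086,.056,(0,0,255),220),(.064,.056,(0,0,255),220),(.125,.03,(255,0,0),360)):
        cv2.polylines(z,[f(fx(pb,r,np.linspace(-R/2,R/2,90),zz))],False,col,1)
    for i in range(8): cv2.circle(z,tuple(f(fx(pb,.075,70-24*i,.056))[0]),4,(0,255,0) if i else (255,0,255),-1)
    cv2.circle(z,tuple(f(fx(pb,.075,103,.078))[0]),4,(0,255,255),-1)
    cv2.circle(z,tuple(f(fx(pb,.095,180,.083))[0]),4,(0,255,255),-1)
    cv2.imwrite(f"pics/ov_{n}.png",z)
E
```

```text
[0.51001355 0.01040969 0.03      ]
['top'] [ 0.5144432   0.01190417 -3.7986253 ] 0.1818564512734161
['scene'] [ 0.55451367  0.01018112 -1.00964555] 0.7558869410191651Traceback (most recent call last):
  File "<stdin>", line 31, in <module>
  File "<stdin>", line 27, in run
  File "<stdin>", line 27, in <genexpr>
    res = _minimize_neldermead(fun, x0, args, callback, bounds=bounds,
                               **options)
    fxr = func(xr)
    fx = function(np.copy(x), *(wrapper_args + args))
  File "<stdin>", line 23, in cost
  File "h.py", line 4, in proj
    c=env.calibration(n); q=P@c["R"].T+c["t"]
ValueError: time passes only in moves, steps and waits
```

```bash
python3 - <<'E'
s=open('h.py').read().replace('env.calibration(n)','CAL(n)').replace('from workcell import env\n','from workcell import env\nimport functools\nCAL=functools.lru_cache(None)(env.calibration)\n')
open('h.py','w').write(s)
E
cat > fit.py <<'E'
from h import *
from scipy.optimize import minimize
S=6
def run(ns,x0):
    data={}
    for n in ns:
        x,y=(205,155) if n=="top" else (190,155)
        big=cv2.resize(cv2.imread(f"pics/{n}0.png")[y:y+105,x:x+110],None,fx=S,fy=S,interpolation=cv2.INTER_LINEAR).min(2)
        m=(big>(178 if n=="scene" else 185)).astype(np.uint8)
        k,l,st,_=cv2.connectedComponentsWithStats(cv2.morphologyEx(m,cv2.MORPH_CLOSE,np.ones((9,9)))); j=1+st[1:,4].argmax()
        data[n]=((l==j).astype(np.uint8),x,y)
        cv2.imwrite(f"pics/mask_{n}.png",data[n][0]*255)
    d=np.linspace(-110,110,90)
    def cost(p):
        c=0
        for n,(m,x,y) in data.items():
            P=np.r_[fx(p,.086,d,.056),fx(p,.064,d[::-1],.056)]
            q=(proj(P,n)-[x,y]+.5)*S-.5
            r=np.zeros_like(m); cv2.fillPoly(r,[np.round(q*16).astype(np.int32)],1,shift=4)
            c+=1-(r&m).sum()/(r|m).sum()
        return c
    t=2.4846
    best=minimize(cost,[x0[0],x0[1],t],method="Nelder-Mead",options=dict(initial_simplex=[[x0[0],x0[1],t],[x0[0]+.02,x0[1],t],[x0[0],x0[1]+.02,t],[x0[0],x0[1],t+.2]],maxiter=200))
    print(ns,best.x,best.fun)
    return best.x
c=(.514,.012)
pt=run(["top"],c); ps=run(["scene"],c); pb=run(["top","scene"],c)
for n in("top","scene"):
    im=cv2.imread(f"pics/{n}0.png"); x,y=(205,155) if n=="top" else (190,155)
    z=cv2.resize(im[y:y+105,x:x+110],None,fx=S,fy=S,interpolation=cv2.INTER_LINEAR)
    f=lambda P:np.round((proj(P,n)-[x,y]+.5)*S-.5).astype(int)
    for r,zz,col,R in((.086,.056,(0,0,255),220),(.064,.056,(0,0,255),220),(.125,.03,(255,0,0),360)):
        cv2.polylines(z,[f(fx(pb,r,np.linspace(-R/2,R/2,90),zz))],False,col,1)
    for i in range(8): cv2.circle(z,tuple(map(int,f(fx(pb,.075,70-24*i,.056))[0])),4,(0,255,0) if i else (255,0,255),-1)
    cv2.circle(z,tuple(map(int,f(fx(pb,.075,103,.078))[0])),4,(0,255,255),-1)
    cv2.circle(z,tuple(map(int,f(fx(pb,.095,180,.083))[0])),4,(0,255,255),-1)
    cv2.imwrite(f"pics/ov_{n}.png",z)
    m=cv2.imread(f"pics/mask_{n}.png")
cv2.imwrite("pics/masks.png",cv2.resize(np.hstack([cv2.imread(f"pics/mask_{n}.png") for n in("top","scene")]),None,fx=.6,fy=.6))
E
python3 fit.py
```

```text
['top'] [0.51491277 0.01244078 2.46338129] 0.23035970719064136
['scene'] [0.51378045 0.01343328 2.43824097] 0.21551205825372433
['top', 'scene'] [0.51407317 0.01286741 2.46029143] 0.44797232215337013
```

View pics/ov_top.png

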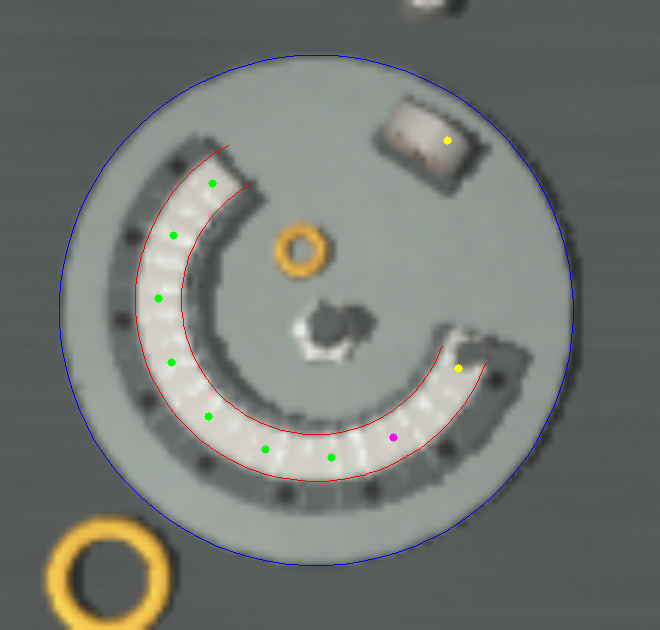

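View pics/ov_scene.png

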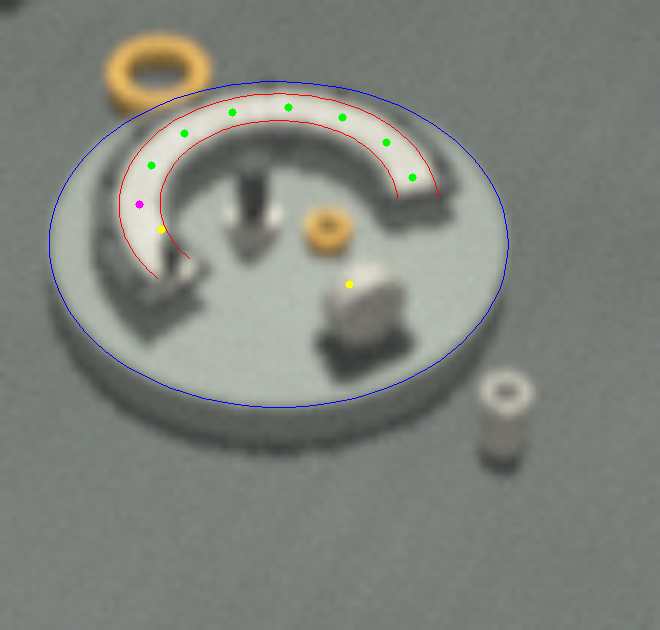

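View pics/masks.png

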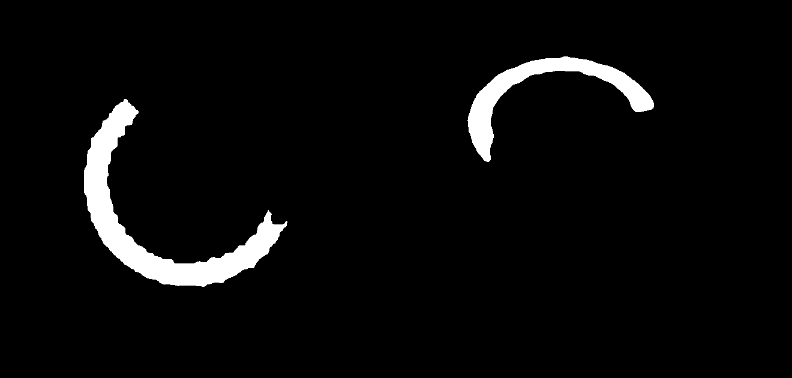

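```bash
python3 - <<'E'
from h import *
c=np.array([.5142,.0127])
def A(z6,h,n="top",o=(205,155)):
    uv=(np.array(z6)+.5)/6-.5+o
    p=ray(uv,h,n)[:2]-c; print(n,z6,np.hypot(*p),np.degrees(np.arctan2(p[1],p[0])))
A((227,168),.056); A((470,351),.078); A((437,120),.083);A((428,145),.05)
o=(190,155)
A((418,192),.056,"scene",o);A((175,240),.078,"scene",o);A((366,275),.083,"scene",o);A((252,172),.082,"scene",o);A((325,320),.082);A((300,250),.043)
for n,z in (("top",.03),("top",.042)):
    A((325,335),z)
E
```

```text
top (227, 168) 0.07653408864616855 35.382848762028644
top (470, 351) 0.07687384315945227 -109.04771665460265
top (437, 120) 0.09970776826483442 -33.48659596170541
top (428, 145) 0.09319604819835235 -34.0559951271632
scene (418, 192) 0.07573840459126657 34.226581771614825
scene (175, 240) 0.07463524896599207 -107.6313790422264
scene (366, 275) 0.09305816460237216 -32.513899141112326
scene (252, 172) 0.014920519811003133 -133.93802652941133
top (325, 320) 0.013614379123259083 -159.65814097860073
top (300, 250) 0.026717639024239397 18.225439272635445
top (325, 335) 0.014914493374270798 -161.4849357457866
top (325, 335) 0.016165377310888213 -162.81160963797484
```

Six features agree on an orientation of about 146.5°: the plain end, pin and dial, each in both cameras. The centre is about (0.514, 0.0127). I'll shut the gripper and move to above land0.

```bash
cat >> h.py <<'E'
P0=(.5142,.0127,np.radians(146.5))
def to(deg,z,r=.075,p=P0):
    from scipy.spatial.transform import Rotation as Ro
    s=env.get_state(); q=s["orientation"]; R=Ro.from_quat(np.r_[q[1:],q[0]]).as_matrix()
    t=fx(p,r,deg,z)[0]
    return R.T@(t-s["tcp_pos"])/.02, R
E
python3 -m handwheel '[{"dx":-0.5,"dy":-0.5},{"dx":-1,"dy":-1},{"dx":-1,"dy":-1},{"dx":-1,"dy":-1},{"dx":-1,"dy":-1},{"dx":-1,"dy":-1},{"dx":-1,"dy":-1},{"dx":-1,"dy":-1}]' 255 20
python3 -m handwheel '[{"dx":-1,"dy":-1},{"dx":-1,"dy":-1},{"dx":-1,"dy":-1},{"dx":-1,"dy":-1},{"dx":-1,"dy":-1},{"dx":-1,"dy":-1},{"dx":-1,"dy":-1},{"dx":-0.5,"dy":-0.5}]'
python3 -c "
from h import *
s=env.get_state();print(s['tcp_pos'],s['clock'],s['joint_pos'],s['wrist_force']);print(to(70,.12)[0])"
```

```text
[0.21401915 0.53320593 0.23048691] 0.1 [1.04940531e+00 3.13950519e-01 4.51004693e-02 1.30358738e+00
 3.38714041e-06 1.43121236e+00] [ 0.14745955  0.45904103 -0.47273027]
[-21.66025233 -21.74309998   5.55465989]invalid input at $[0]: expected keys dx, dy, dz, roll
invalid input at $[0]: expected keys dx, dy, dz, roll
```

All four keys are required in every row.

```bash

python3 -m handwheel '[{"dx":-0.5,"dy":-0.5,"dz":0,"roll":0},{"dx":-1,"dy":-1,"dz":0,"roll":0},{"dx":-1,"dy":-1,"dz":0,"roll":0},{"dx":-1,"dy":-1,"dz":0,"roll":0},{"dx":-1,"dy":-1,"dz":0,"roll":0},{"dx":-1,"dy":-1,"dz":0,"roll":0},{"dx":-1,"dy":-1,"dz":0,"roll":0},{"dx":-0.5,"dy":-0.5,"dz":0,"roll":0}]' 255 20
python3 -c "
from h import *
s=env.get_state();print(s['tcp_pos'],s['clock'],s['joint_pos'],s['wrist_force'],s['finger_gap']);print(to(70,.12)[0])"
```

```text
clock: 0.77
tcp_pos: [0.2923, 0.3489, 0.2309]
orientation: [-0.0, 0.191, 0.982, -0.001]
wrist_force: [0.8, -0.2, -0.9]
finger_gap: 0.0002
[0.29226304 0.34894951 0.23093123] 0.7667 [ 6.97414519e-01  8.29636051e-02 -2.42574424e-01  1.24664726e+00
 -7.68874926e-04  1.08084055e+00] [ 0.81963018 -0.23272803 -0.89537486] 0.00022123991581973697
[-14.61937194 -14.62787891   5.57015102]
```

```bash

python3 -m handwheel '[{"dx":-0.5,"dy":-0.5,"dz":0,"roll":0},{"dx":-1,"dy":-1,"dz":0,"roll":0},{"dx":-1,"dy":-1,"dz":0,"roll":0},{"dx":-1,"dy":-1,"dz":0,"roll":0},{"dx":-1,"dy":-1,"dz":0,"roll":0},{"dx":-1,"dy":-1,"dz":0.2,"roll":0},{"dx":-1,"dy":-1,"dz":0.4,"roll":0},{"dx":-1,"dy":-1,"dz":0.4,"roll":0}]'
python3 -m handwheel '[{"dx":-1,"dy":-1,"dz":0.5,"roll":0},{"dx":-1,"dy":-1,"dz":0.5,"roll":0},{"dx":-1,"dy":-1,"dz":0.5,"roll":0},{"dx":-1,"dy":-1,"dz":0.5,"roll":0},{"dx":-1,"dy":-1,"dz":0.5,"roll":0},{"dx":-0.7,"dy":-0.7,"dz":0.5,"roll":0},{"dx":-0.4,"dy":-0.4,"dz":0.5,"roll":0},{"dx":0,"dy":0,"dz":0.5,"roll":0}]'
python3 -c "
from h import *
s=env.get_state();print(s['tcp_pos'],s['clock'],s['joint_pos'],s['wrist_force'],s['finger_gap']);print(to(70,.09)[0])"
```

```text
clock: 1.43
tcp_pos: [0.3756, 0.1552, 0.2111]
orientation: [0.0, 0.19, 0.982, 0.0]
wrist_force: [0.3, -0.1, 0.1]
finger_gap: -0.0001
clock: 2.1
tcp_pos: [0.444, -0.0041, 0.1305]
orientation: [0.0, 0.191, 0.982, -0.0]
wrist_force: [0.9, 0.7, 0.1]
finger_gap: 0.0005
[ 0.44397181 -0.00405153  0.1304756 ] 2.1 [-1.90127071e-01  1.21766142e-01 -4.54957103e-01  9.93676299e-01
 -2.50149746e-04  1.94589398e-01] [0.92138089 0.72141108 0.12587538] 0.0004586787865513457
[-0.98252749 -1.10434322  2.02439665]
```

```bash

python3 -m handwheel '[{"dx":-0.3,"dy":-0.3,"dz":0.3,"roll":0},{"dx":-0.4,"dy":-0.4,"dz":0.5,"roll":0},{"dx":-0.25,"dy":-0.35,"dz":0.5,"roll":0},{"dx":0,"dy":-0.05,"dz":0.4,"roll":0},{"dx":0,"dy":0,"dz":0.2,"roll":0},{"dx":0,"dy":0,"dz":0.1,"roll":0},{"dx":0,"dy":0,"dz":0,"roll":0},{"dx":0,"dy":0,"dz":0,"roll":0}]'
python3 - <<'E'
from h import *
s=env.get_state();print(s['wrist_force'],to(70,.058)[0])
x,y=205,155
a=env.read_camera("top"); cv2.imwrite("pics/top1.png",a)
b=env.read_camera("scene"); cv2.imwrite("pics/scene1.png",b)
f=lambda im,x,y:cv2.resize(im[y:y+105,x:x+110],None,fx=3.6,fy=3.6,interpolation=cv2.INTER_CUBIC)
cv2.imwrite("pics/z1.png",np.hstack([f(a,205,155),f(b,190,140)]))
E
```

```text
clock: 2.77
tcp_pos: [0.4525, -0.0294, 0.0915]
orientation: [0.0, 0.189, 0.982, 0.0]
wrist_force: [-0.8, 0.5, -0.3]
finger_gap: -0.0
[-0.80253359  0.47002958 -0.27219634] [-0.11190837 -0.09323796  1.67337943]
```

View pics/z1.png

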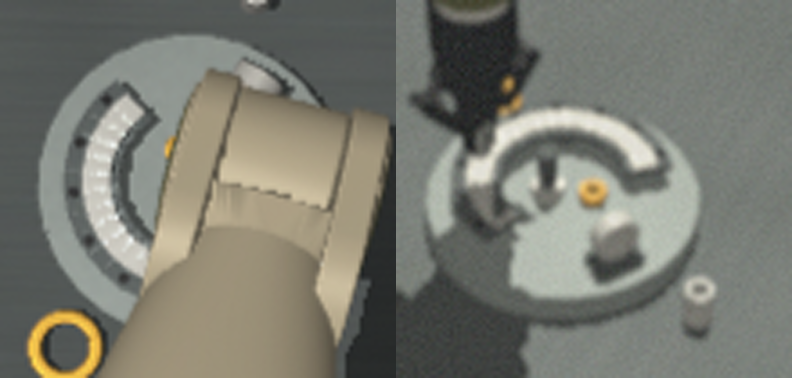

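The scene view shows the closed fingertips at about (480,150), directly above the land near its pin end, and clear of the pin and bolt. Next I'll descend gently to z≈0.051.

```bash

python3 -m handwheel '[{"dx":-0.05,"dy":-0.05,"dz":0.3,"roll":0},{"dx":-0.06,"dy":-0.04,"dz":0.45,"roll":0},{"dx":0,"dy":0,"dz":0.4,"roll":0},{"dx":0,"dy":0,"dz":0.25,"roll":0},{"dx":0,"dy":0,"dz":0.15,"roll":0},{"dx":0,"dy":0,"dz":0.1,"roll":0},{"dx":0,"dy":0,"dz":0.1,"roll":0},{"dx":0,"dy":0,"dz":0,"roll":0}]'
python3 -m handwheel '[{"dx":0,"dy":0,"dz":0.1,"roll":0},{"dx":0,"dy":0,"dz":0.1,"roll":0},{"dx":0,"dy":0,"dz":0,"roll":0},{"dx":0,"dy":0,"dz":0,"roll":0}]'
python3 - <<'E'
from h import *
print(to(70,.051)[0])
E
```

```text
clock: 3.53
tcp_pos: [0.4537, -0.0321, 0.0561]
orientation: [-0.0, 0.19, 0.982, 0.0]
wrist_force: [-0.8, 0.0, 3.2]
finger_gap: 0.0001
clock: 3.87
tcp_pos: [0.454, -0.0322, 0.0525]
orientation: [0.0, 0.19, 0.982, 0.0]
wrist_force: [-2.3, -0.1, 3.9]
finger_gap: 0.0
[0.00888611 0.01194243 0.07679948]
```

```bash
cat > plan.py <<'E'
from h import *
import sys
a,b=float(sys.argv[1]),float(sys.argv[2]); z=.0512
w,R=to(a,z)  # error at start
prev=fx(P0,.075,a,z)[0]; n=6
s=env.get_state(); prev=s["tcp_pos"]
for k in range(n):
    t=fx(P0,.075,a+(b-a)*(k+1)/n,z)[0]; d=R.T@(t-prev)/.02; prev=t
    print(np.round(d,2))
E
python3 plan.py 70 46
```

```text
[0.23 0.16 0.07]
[ 0.21  0.16 -0.  ]
[ 0.2   0.17 -0.  ]
[ 0.18  0.19 -0.  ]
[ 0.17  0.2  -0.  ]
[ 0.16  0.21 -0.  ]
```

```bash

python3 -m handwheel '[{"dx":0.23,"dy":0.16,"dz":0.05,"roll":0},{"dx":0.21,"dy":0.16,"dz":0,"roll":0},{"dx":0.2,"dy":0.17,"dz":0,"roll":0},{"dx":0.18,"dy":0.19,"dz":0,"roll":0},{"dx":0.17,"dy":0.2,"dz":0,"roll":0},{"dx":0.16,"dy":0.21,"dz":0,"roll":0}]'
python3 -c "
from h import *
print(to(46,.0512)[0])"; python3 plan.py 46 22
```

```text
clock: 4.37
tcp_pos: [0.4407, -0.0031, 0.0516]
orientation: [0.0, 0.19, 0.982, -0.0]
wrist_force: [1.7, -3.7, 4.8]
finger_gap: 0.0003
[-0.0202065  -0.01430777  0.01843173]
[0.12 0.21 0.02]
[ 0.12  0.23 -0.  ]
[ 0.11  0.24 -0.  ]
[ 0.09  0.25 -0.  ]
[ 0.07  0.25 -0.  ]
[ 0.06  0.26 -0.  ]
```

```bash

python3 -m handwheel '[{"dx":0.13,"dy":0.21,"dz":0,"roll":0},{"dx":0.12,"dy":0.23,"dz":0,"roll":0},{"dx":0.11,"dy":0.24,"dz":0,"roll":0},{"dx":0.09,"dy":0.25,"dz":0,"roll":0},{"dx":0.07,"dy":0.25,"dz":0,"roll":0},{"dx":0.06,"dy":0.26,"dz":0,"roll":0}]'
python3 -c "
from h import *
print(to(22,.0512)[0])"; python3 plan.py 22 -2
```

```text
clock: 4.87
tcp_pos: [0.4398, 0.028, 0.0512]
orientation: [-0.0, 0.19, 0.982, -0.001]
wrist_force: [0.9, -3.9, 4.5]
finger_gap: -0.0002
[-0.05051089  0.00023457  0.00231045]
[-0.01  0.26  0.  ]
[ 0.02  0.26 -0.  ]
[ 0.    0.26 -0.  ]
[-0.02  0.26 -0.  ]
[-0.03  0.26 -0.  ]
[-0.05  0.26 -0.  ]
```

```bash

python3 -m handwheel '[{"dx":0.01,"dy":0.26,"dz":0,"roll":0},{"dx":0.01,"dy":0.26,"dz":0,"roll":0},{"dx":0,"dy":0.26,"dz":0,"roll":0},{"dx":-0.02,"dy":0.26,"dz":0,"roll":0},{"dx":-0.03,"dy":0.26,"dz":0,"roll":0},{"dx":-0.05,"dy":0.26,"dz":0,"roll":0}]'
python3 -c "
from h import *
print(to(-2,.0512)[0])"; python3 plan.py -2 -26
```

```text
clock: 5.37
tcp_pos: [0.452, 0.0566, 0.0509]
orientation: [-0.001, 0.19, 0.982, -0.0]
wrist_force: [-1.6, -3.2, 4.3]
finger_gap: 0.0003
[-0.05752124  0.00551823 -0.01367423]
[-0.13  0.26 -0.01]
[-0.09  0.25 -0.  ]
[-0.1   0.24 -0.  ]
[-0.12  0.23 -0.  ]
[-0.14  0.22 -0.  ]
[-0.15  0.21 -0.  ]
```

```bash

python3 -m handwheel '[{"dx":-0.12,"dy":0.26,"dz":0,"roll":0},{"dx":-0.1,"dy":0.25,"dz":0,"roll":0},{"dx":-0.11,"dy":0.24,"dz":0,"roll":0},{"dx":-0.12,"dy":0.23,"dz":0,"roll":0},{"dx":-0.14,"dy":0.22,"dz":0,"roll":0},{"dx":-0.15,"dy":0.21,"dz":0,"roll":0}]'
python3 - <<'E'
from h import *
print(to(-26,.0512)[0])
a=env.read_camera("top")
b=env.read_camera("scene")
f=lambda im,x,y:cv2.resize(im[y:y+105,x:x+110],None,fx=3.6,fy=3.6,interpolation=cv2.INTER_CUBIC)
cv2.imwrite("pics/z2.png",np.hstack([f(a,205,155),f(b,190,140)]))
E
python3 plan.py -26 -50
```

```text
clock: 5.87
tcp_pos: [0.4756, 0.0774, 0.0507]
orientation: [-0.002, 0.189, 0.982, -0.0]
wrist_force: [-1.9, -2.1, 6.0]
finger_gap: -0.0002
[-0.02491782  0.00555383 -0.02384698]
[-0.15  0.17 -0.02]
[-0.18  0.19 -0.  ]
[-0.19  0.18 -0.  ]
[-0.21  0.16 -0.  ]
[-0.22  0.15 -0.  ]
[-0.23  0.13 -0.  ]
```

View pics/z2.png

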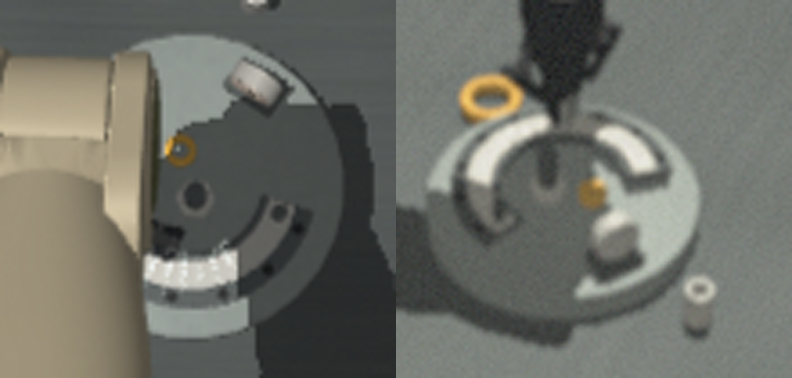

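The scene view shows the tips on the land's back arc at about (567,118), with the bolt, nut and ring where they were. I'll continue.

```bash

python3 -m handwheel '[{"dx":-0.16,"dy":0.18,"dz":0,"roll":0},{"dx":-0.18,"dy":0.19,"dz":0,"roll":0},{"dx":-0.19,"dy":0.18,"dz":-0.01,"roll":0},{"dx":-0.21,"dy":0.16,"dz":0,"roll":0},{"dx":-0.22,"dy":0.15,"dz":0,"roll":0},{"dx":-0.23,"dy":0.13,"dz":0,"roll":0}]'
python3 -c "
from h import *
print(to(-50,.0512)[0])"; python3 plan.py -50 -74
```

```text
clock: 6.47
tcp_pos: [0.5046, 0.0872, 0.0507]
orientation: [-0.003, 0.189, 0.982, -0.0]
wrist_force: [-4.3, -1.0, 6.0]
finger_gap: 0.0001
[-0.05149758  0.02295053 -0.02342198]
[-0.29  0.14 -0.02]
[-0.24  0.1  -0.  ]
[-0.25  0.08 -0.  ]
[-0.25  0.06 -0.  ]
[-0.26  0.05 -0.  ]
[-0.26  0.03 -0.  ]
```

```bash

python3 -m handwheel '[{"dx":-0.26,"dy":0.13,"dz":-0.01,"roll":0},{"dx":-0.24,"dy":0.1,"dz":0,"roll":0},{"dx":-0.25,"dy":0.08,"dz":0,"roll":0},{"dx":-0.25,"dy":0.06,"dz":0,"roll":0},{"dx":-0.26,"dy":0.05,"dz":0,"roll":0},{"dx":-0.26,"dy":0.03,"dz":0,"roll":0}]'
python3 -c "
from h import *
print(to(-74,.0512)[0])"; python3 plan.py -74 -98
```

```text
clock: 6.97
tcp_pos: [0.5361, 0.0846, 0.0509]
orientation: [-0.003, 0.189, 0.982, 0.0]
wrist_force: [-3.2, 1.5, 6.3]
finger_gap: 0.0002
[-0.03545328 -0.0071513  -0.01646516]
[-0.3   0.   -0.02]
[-0.26 -0.01 -0.  ]
[-0.26 -0.03 -0.  ]
[-0.26 -0.04 -0.  ]
[-0.25 -0.06 -0.  ]
[-0.25 -0.08 -0.  ]
```

```bash

python3 -m handwheel '[{"dx":-0.28,"dy":0.01,"dz":0,"roll":0},{"dx":-0.26,"dy":-0.01,"dz":0,"roll":0},{"dx":-0.26,"dy":-0.03,"dz":0,"roll":0},{"dx":-0.26,"dy":-0.04,"dz":0,"roll":0},{"dx":-0.25,"dy":-0.06,"dz":0,"roll":0},{"dx":-0.25,"dy":-0.08,"dz":0,"roll":0},{"dx":0,"dy":0,"dz":0,"roll":0},{"dx":0,"dy":0,"dz":0,"roll":0}]'
python3 - <<'E'
from h import *
print(to(-98,.0512)[0]*20,"mm")
a=env.read_camera("top")
b=env.read_camera("scene")
f=lambda im,x,y:cv2.resize(im[y:y+105,x:x+110],None,fx=3.6,fy=3.6,interpolation=cv2.INTER_CUBIC)
cv2.imwrite("pics/z3.png",np.hstack([f(a,205,155),f(b,190,140)]))
E
```

```text
clock: 7.63
tcp_pos: [0.565, 0.0689, 0.0513]
orientation: [-0.001, 0.189, 0.982, 0.001]
wrist_force: [-2.1, 0.6, 5.9]
finger_gap: 0.0003
[ 0.98358409 -0.38684235  0.07528827] mm
```

View pics/z3.png

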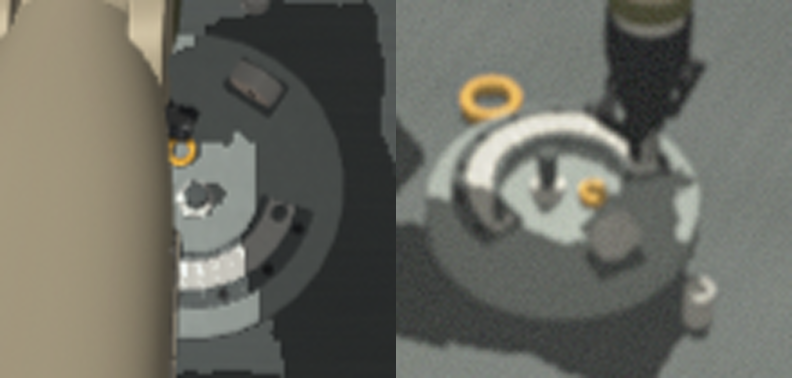

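The tips are on the plain end at about (643,153), and nothing loose has moved. The image of the plain end suggests land7 is about 1 mm further along, so I'll add a small nudge and then check.

```bash

python3 -m handwheel '[{"dx":-0.05,"dy":-0.03,"dz":0,"roll":0},{"dx":0,"dy":0,"dz":0,"roll":0},{"dx":0,"dy":0,"dz":0,"roll":0},{"dx":0,"dy":0,"dz":0,"roll":0},{"dx":0,"dy":0,"dz":0,"roll":0},{"dx":0,"dy":0,"dz":0,"roll":0}]'
python3 - <<'E'
from h import *
s=env.get_state(); p=s["tcp_pos"]; d=p[:2]-P0[:2]
print(p,s["wrist_force"],np.hypot(*d),np.degrees(np.arctan2(d[1],d[0]))-146.5)
env.hand_in()
E
```

```text
clock: 8.23
tcp_pos: [0.5652, 0.0685, 0.0513]
orientation: [-0.002, 0.189, 0.982, 0.001]
wrist_force: [-2.7, 2.0, 5.1]
finger_gap: -0.0003
[0.56524781 0.06848272 0.05128897] [-2.74091724  2.03726889  5.08624176] 0.07561475658598468 -98.96221648631834
the job is handed in; nothing more can be done
```

The trace is done and handed in at 8.2 s of the 45 s allowed. The closed fingertips went down on the land at land0, beside the pin. They ran the whole band to land7 at the plain end without lifting and are still resting there.

- **Pressure:** at the readings taken from land1 to land7, the fingertips were at z = 50.7–51.6 mm. That means the flange was pressed down about 4.5–5.3 mm, against a stop at 12 mm, with 4–6 N upward force. At the touch-down on land0 it was about 3.5 mm down, at 4 N.
- **Path:** at the checked points the fingertips stayed within about 1 mm of the planned path along the land's middle line.
- **Final pose:** the fingertips are at radius 75.6 mm and −99.0°, with the flange about 4.7 mm down and 5 N on the wrist.
- **Loose parts:** the bolt, nut, seat ring and socket looked unmoved in the last pictures. I did not check the screwdriver, pot, fitting or calculator again, but the arm's path kept well away from them.

**Disagreements:**
- **Fixture angle:** the measurements ranged from 144° to 149°, and I used 146.5°. Positions along the band are therefore uncertain by about 2–3 mm.
- **Automatic fit:** it gave 140–141°, and I rejected it because the overlay did not match the ends of the band.

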